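# Put the kettle on: caddy shut, kettle lid shut, switch pressed

### The job

The kettle is filled and the tea is spooned out, so put the kettle on, using light fingertip pushes only. First push the tea caddy's hinged lid fully shut, so that no steam gets at the tea; next push the kettle's lid fully shut, as it would never cut out with the lid up; only then press the outer end of the small rocker on top of the kettle's handle fully down to switch it on. Do not slam the lids, do not lift or shove the kettle or the caddy, and leave the mugs, the teaspoon and the lemon where they are.

Things in the scene. Friction and masses are not known exactly. Their poses are not given: they have to be found in the camera images.
- caddy: tea caddy: loose square white canister with a bamboo lid, 106 x 102 mm in plan, 152 mm tall to the top of the knob, about 0.6 kg. Origin: centre of its underside, z up. The lid's hinge runs along the caddy's y at x = +51 mm (back), z = 118 mm; the lid's free edge is at the front (-x). Do not lift or move it; push with less than 30 N
- caddy_lid (a joint): angle of the caddy's lid: 0 = fully shut, grows as it opens; starts between 0.4 and 0.8. A flat slab 102 x 102 x 13 mm; shut, its top is 132 mm above the caddy's underside, with a round knob 20 mm wide and tall in its middle and room for shut fingers beside it (30 mm to the caddy's +y or -y). A stiff hinge (0.03 N m) keeps it where it is left; 1 to 3 N from above on its top swings it down
- caddy_lid_edge (a point): middle of the free edge of the caddy lid, on its top face (moves with the lid): 103 mm from the hinge line along the lid
- kettle_base: round power base under the kettle, 164 mm across, its bearing surface 19 mm above the worktop; fixed to the worktop. Origin: centre of its underside
- kettle: green jug kettle with its lid up, left of the sink (not the far one), loose, 1 kg, on its base; 161 mm wide, 223 mm long with handle, top 228 mm above its underside. Origin: on its underside, 31 mm from the foot's centre towards the handle; z up, +y to the spout side, handle on the -y side. The lid's hinge runs along the kettle's x at y = -1 mm, z = 225 mm. Do not lift it or push it off its base
- kettle_lid (a joint): angle of the kettle's lid: 0 = fully shut, flush with the top; grows as it opens; starts between 0.4 and 0.8. It covers the spout side of the top (kettle y from -1 to +95 mm, x from -64 to +64 mm), 8 mm thick, and tips up towards the handle. A stiff hinge (0.05 N m) keeps it where it is left; 1 to 3 N from above on its top swings it down
- kettle_lid_edge (a point): middle of the free edge of the kettle lid, on its top face, at the spout side (moves with the lid): 96 mm from the hinge line along the lid
- kettle_switch (a joint): angle of the small rocker switch on top of the kettle's handle: 0 = off (as it starts), 0.175 = on, fully down at its outer end. It stays where it is left. 1 to 3 N at its outer end turns it; a push over its pivot does not, so a broad fingertip should overhang the outer end (its middle 5 to 9 mm beyond the end, away from the lid). Push with less than 30 N
- rocker_end (a point): outer end of the rocker's top (away from the lid), to be pressed down: 12 mm from its pivot, 220 mm above the kettle's underside, 239 mm above the worktop; goes down 2 mm. The rocker is 18 mm wide (kettle x) and 16 mm long (kettle y from -79 to -63 mm); nothing beside it is higher when the lid is shut
- mug_white: cream mug, 84 mm wide, 106 mm tall, a bystander; origin: centre of its underside
- mug_blue: mug, blue above and white below, 82 mm wide, 91 mm tall, a bystander; origin: centre of its underside
- teaspoon: steel teaspoon lying on the worktop, 130 x 26 mm, 11 mm tall, a bystander; origin: centre of its underside
- lemon: the near lemon, 83 x 58 mm, 58 mm tall, a bystander; origin: the lowest point of it as it starts

How it is judged:
By the outcome, as a careful person would: the job done as asked, in the order asked, and still so for the second after the job is handed in, with the robot touching nothing.
It also fails if it takes over 58 s, if anything falls off the work surface, if the arm or the gripper's body presses on something with over 40 N, if the wrist force passes 120 N, or if a joint passes its speed limit or range.

### The arm

A 6-joint arm with a two-finger parallel gripper is mounted at the origin on a cart in front of the work surface, level with it; the furniture and walls round the work are solid. World frame = base frame: x ahead of the robot, y to its left, z up, the work surface at z = 0. Lengths are in m, angles in rad, forces in N, time in s.
With the tool pointing down it reaches from about 0.3 to 0.875 m from the base axis. Payload 6.4 kg.
Tool frame: the origin (TCP) lies at the very end of the fingers, on their centre line; the grasp point (between the pads) lies 19 mm behind it; z points along the fingers, y is the line along which they close (so a half turn about z gives the same grasp; the last joint's range is limited). The gripper opens to 85 mm and grips with 20 to 120 N. Pads are 22 mm wide; open, the fingers measure 114 mm over their backs; the gripper's body (76 mm by 85 mm) begins 54 mm behind the grasp point. The pads swing forward as they close: fully open they stand 13 mm farther back than shut.
Start: joints at [1.132, 0.181, 1.607, -0, 1.354, -0.206], TCP at [0.133, 0.56, 0.231] pointing down, gripper open.
Joint ranges: [-2.99, 2.99], [-0.89, 2.07], [0.3, 2.58], [-1.14, 4.28], [0, 2.63], [-3.12, 3.12]. Speed limits (rad/s): [2.57, 2.57, 3.01, 3.14, 3.14, 3.14].

### API

Orientations are given as a unit quaternion [w, x, y, z].
In Python, from bench import ctrl, optics, telemetry, job gives the robot as it stands (ctrl), with the cameras (optics), the readings (telemetry) and the job (job).
- The arm moves only by the shell command python3 jog.py FILE, which reads ROWS from the file FILE. ROWS is a JSON list of rows, 1 to 10 of them, each written [[dx, dy, dz], [rx, ry, rz], opening]: dx, dy, dz in a scale on which 1.0 is 0.8 m, then a rotation vector rx, ry, rz in shares of 2 rad (1.0 is 2 rad), then the opening from 0.0 (shut) to 1.0 (fully open); each row is the pose to reach, as a shift and turn from the pose commanded when the command began, along the tool's axes at that moment; what a row does not reach only later rows make up. A row lasts 1/8 s, in which the tool goes at most 0.0625 m and 0.188 rad, less where a joint would pass 70% of its speed; a pose out of reach is approached as far as the arm can. The fingers move at their own pace and stop on an object; the grip force is fixed at half the most. Time passes only in rows, so rows that do not move let the fingers close. It prints the time, the measured TCP pose, the force, the opening and the grip force at its end. A shift or turn number past 1, either way, is cut back to 1. Input that does not fit is refused with a message, and nothing moves.
- telemetry.get_obs(): the state, without advancing time (a new reading comes with each control period).
- optics.camera(name): name is "side" or "top" or "wrist"; returns the picture (420x560x3 uint8, blue, green, red); there is no depth.
- optics.camera_params(name): a dict with "fovy" (degrees; the focal length in pixels is half the picture's height over the tangent of half this angle, whatever the lens; pixels are square), "cx", "cy" (the principal point, pixels), "view" (4x4, takes a point from world to camera coordinates). Camera axes: x right, y up, looking along -z (the intrinsics and any distortion apply to the point x, -y, -z); pixel columns grow to the right and rows downward; lengths in m; the calibration is good to about 2 mm. A picture is of the moment at which its call begins: read the wrist's pose just before it. camera_params takes no time and is no camera call; for the wrist camera it gives the pose at the moment of the call.
- job.hand_in(): hands the job in; it is judged then, once.
The state is a dict: "time_s": time; "q": joint angles; "dq": joint speeds; "joint_efforts": joint torques, N m; "eef_pos": TCP position; "eef_rot": TCP orientation; "wrist_force": force on the tool from outside, world axes, zero at the start; "torque": the same for the moment, N m; "opening": opening from 0.0 (shut) to 1.0 (fully open); "grasp_force": force on a finger pad.
Only numpy, scipy, OpenCV 4.12 (cv2) and the standard library are available. Lean on these libraries where they do the work, as an engineer would, in place of code of your own. Each camera call takes 0.05 s, during which the arm holds its last target. There are 200 camera calls.

## Working session

There is one attempt and no reset: what is moved stays moved. The work goes in short steps, Python scripts to look and compute and a shell command to move; the robot and the scene stay as the last step left them, time stands still between calls to the robot, and variables do not carry over. Pictures are saved under pics/ and viewed, at most 10 in all, crops included, and the job is handed in when it is done.

```bash
ls; mkdir -p pics; python3 - <<'E'
from bench import ctrl, optics, telemetry, job
import cv2,json
o=telemetry.get_obs();print(o)
for n in("side","top"):
    cv2.imwrite(f"pics/{n}0.png",optics.camera(n));print(n,optics.camera_params(n))
E
```

```text
bench.py
jog.py
pics
{'time_s': 0.0, 'q': array([ 1.13170469e+00,  1.81535310e-01,  1.60800055e+00,  1.13689913e-05,
        1.35380858e+00, -2.06306135e-01]), 'dq': array([-6.85012209e-04,  1.70492805e-04,  1.69965427e-03, -4.59702840e-05,
       -8.79029030e-04, -1.61249811e-03]), 'joint_efforts': array([-1.91710496e-03, -4.44874656e+01, -3.51331723e+01, -3.39541239e-04,
        9.02269618e-03, -2.98328359e-06]), 'eef_pos': array([0.13238991, 0.558986  , 0.23039098]), 'eef_rot': array([-2.83034004e-04,  1.16131304e-01,  9.93233484e-01, -8.28924279e-04]), 'wrist_force': array([ 0.46374751, -0.04913082,  0.51136555]), 'torque': array([0.03420986, 0.00461329, 0.06034578]), 'grasp_force': 0.0, 'opening': 0.9995810534932493}
side {'fovy': 48.59825462820733, 'cx': 282.5315773408217, 'cy': 214.33123246953986, 'view': array([[-0.75126122,  0.65986525, -0.01358082,  0.16998852],
       [-0.59533033, -0.6686174 ,  0.44556994,  0.46789289],
       [ 0.28493575,  0.34282449,  0.89514412, -1.40257352],
       [ 0.        ,  0.        ,  0.        ,  1.        ]])}
top {'fovy': 47.17139565955412, 'cx': 274.9632713340456, 'cy': 209.46765897670818, 'view': array([[-0.00336662, -0.99980145, -0.01964008,  0.33284066],
       [ 0.99877716, -0.00433061,  0.0492486 , -0.5283979 ],
       [-0.04932387, -0.01945027,  0.99859343, -1.12802671],
       [ 0.        ,  0.        ,  0.        ,  1.        ]])}
```

```bash
python3 - <<'E'
import cv2
for n in("side","top"):
    cv2.imwrite(f"pics/{n}0b.png",cv2.resize(cv2.imread(f"pics/{n}0.png"),(800,600),interpolation=cv2.INTER_CUBIC))
E
```

```text
(no output)
```

View pics/side0b.png

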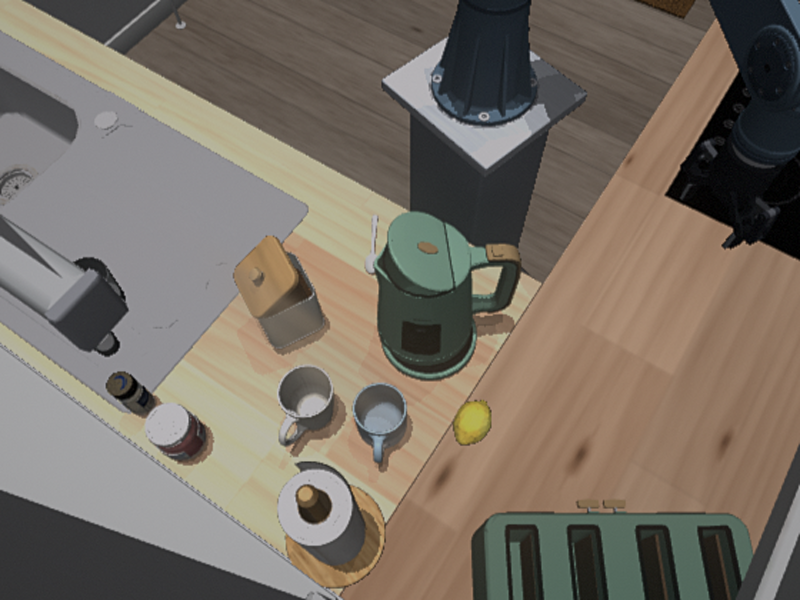

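View pics/top0b.png

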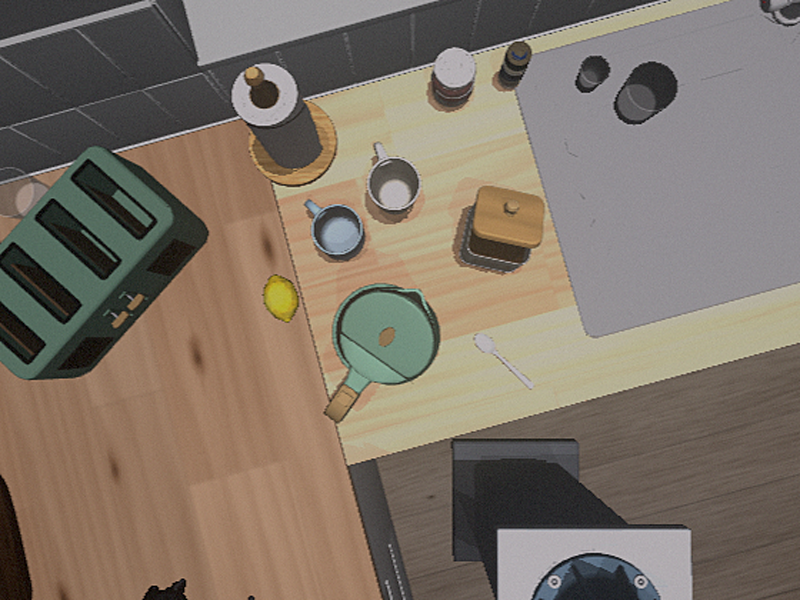

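```bash
python3 - <<'E'
import cv2
def crop(n,x,y,w,h,s):
    cv2.imwrite(f"pics/{n}0c.png",cv2.resize(cv2.imread(f"pics/{n}0.png")[y:y+h,x:x+w],None,fx=s,fy=s,interpolation=cv2.INTER_CUBIC))
crop("top",210,118,190,185,3.2);crop("side",160,140,210,130,3.8)
E
```

```text
(no output)
```

View pics/top0c.png

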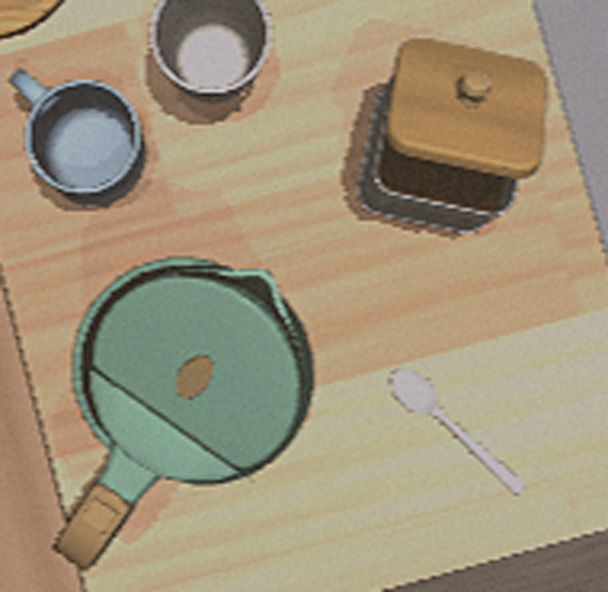

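View pics/side0c.png

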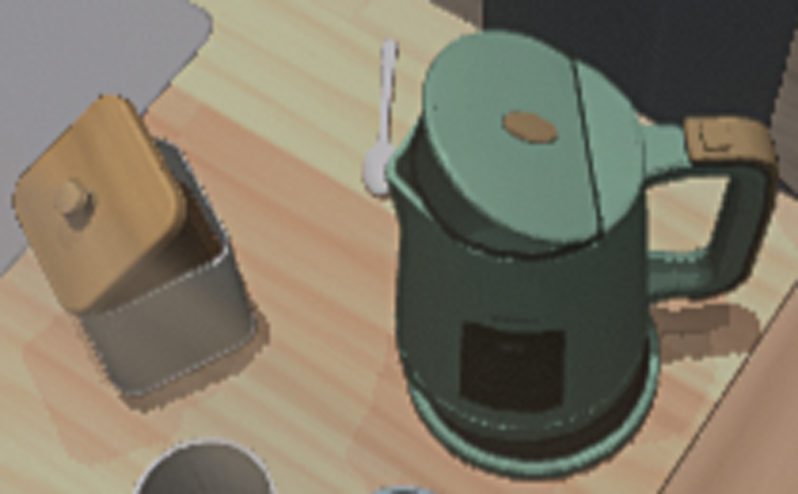

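```bash
cat > h.py <<'E'
import numpy as np
from bench import ctrl, optics, telemetry, job
def P(n):
    p=optics.camera_params(n);f=210/np.tan(np.radians(p["fovy"]/2))
    return np.array([[f,0,p["cx"]],[0,f,p["cy"]],[0,0,1]])@np.diag([1,-1,-1])@p["view"][:3]
def tri(uvs,names):
    A=[]
    for (u,v),n in zip(uvs,names):
        M=P(n) if isinstance(n,str) else n
        A+=[u*M[2]-M[0],v*M[2]-M[1]]
    X=np.linalg.svd(np.array(A)/np.linalg.norm(A,axis=1)[:,None])[2][-1];return X[:3]/X[3]
def proj(X,n): 
    x=(P(n) if isinstance(n,str) else n)@np.append(X,1);return x[:2]/x[2]
def onz(uv,n,z):
    M=P(n);A=np.array([uv[0]*M[2]-M[0],uv[1]*M[2]-M[1]])
    return np.append(np.linalg.solve(A[:,:2],-A[:,2]*z-A[:,3]),z)
T=lambda u,v:(210+u/3.2,118+v/3.2)
S=lambda u,v:(160+u/3.8,140+v/3.8)
E
python3 - <<'E'
from h import *
np.set_printoptions(precision=4,suppress=True)
for k,t,s in [("knob",(473,80),(70,195)),("cF-y",(545,172),(108,92)),("cF+y",(384,150),(187,205)),("cB-y",(545,58),(12,198)),("cB+y",(398,40),(82,314)),
 ("kh+",(92,369),(603,240)),("kh-",(243,472),(573,58)),("oval",(195,377),(530,127)),("rock",(103,515),(712,138)),("handleend",(72,560),(775,158)),("hinner",(122,490),(686,137))]:
    X=tri([T(*t),S(*s)],["top","side"]);print(k,X,"reproj",proj(X,"top")-T(*t),proj(X,"side")-S(*s), "r",np.hypot(*X[:2]))
for n,p in [("rimF+y",(360,215)),("rimF-y",(500,230))]: print(n,onz(T(*p),"top",0.0))
E
```

```text
knob [0.6585 0.1566 0.1761] reproj [ 0.2153 -0.3964] [0.4093 0.0214] r 0.6768771812279362
cF-y [0.5997 0.11   0.1684] reproj [ 0.1961 -0.3309] [0.3452 0.0165] r 0.609742994465554
cF+y [0.6139 0.214  0.188 ] reproj [ 0.7873 -1.3427] [1.357  0.0423] r 0.6501287843326929
cB-y [0.6796 0.1019 0.1251] reproj [-0.5628  1.0362] [-1.1021 -0.0764] r 0.687227891817191
cB+y [0.6928 0.2005 0.1358] reproj [ 0.0532 -0.0995] [0.1022 0.0058] r 0.7212510638758605
kh+ [0.4738 0.3965 0.228 ] reproj [ 0.2184 -0.2489] [ 0.2695 -0.0056] r 0.61782844440895
kh- [0.4118 0.3057 0.2353] reproj [ 0.1004 -0.1186] [ 0.1267 -0.0017] r 0.5128576266911816
oval [0.4689 0.3334 0.2589] reproj [ 0.2162 -0.2651] [ 0.2784 -0.0023] r 0.575337806418067
rock [0.386  0.3898 0.2261] reproj [ 0.342  -0.3581] [ 0.4082 -0.0159] r 0.5485599031106737
handleend [0.3551 0.412  0.198 ] reproj [ 0.1246 -0.1234] [ 0.1465 -0.0067] r 0.5439017364421412
hinner [0.3994 0.3798 0.2295] reproj [-0.5674  0.5965] [-0.6763  0.0151] r 0.5511573977351364
rimF+y [0.5887 0.2161 0.    ]
rimF-y [0.5768 0.111  0.    ]
```

The rows are not in the units I measure in: shifts go in shares of 0.8 m and turns go in shares of 2 rad. I convert before sending: -0.25 m / 0.8 = -0.3125, -0.19 m / 0.8 = -0.2375.

```bash
echo '[[[0, 0, -0.075], [0, 0, 0], 0], [[0, 0, -0.15], [0, 0, 0], 0], [[-0.05, -0.0125, -0.2], [0, 0, 0], 0], [[-0.1125, -0.0375, -0.2375], [0, 0, 0], 0], [[-0.1813, -0.0563, -0.2375], [0, 0, 0], 0], [[-0.25, -0.0813, -0.2375], [0, 0, 0], 0], [[-0.3125, -0.1, -0.2375], [0, 0, 0], 0], [[-0.3125, -0.1, -0.2375], [0, 0, 0], 0], [[-0.3125, -0.1, -0.2375], [0, 0, 0], 0], [[-0.3125, -0.1, -0.2375], [0, 0, 0], 0]]' > mv.in && python3 jog.py mv.in
python3 - <<'E'
from h import *
import cv2
M=P("wrist");np.save("w1.npy",M);im=optics.camera("wrist")
cv2.imwrite("pics/w1.png",cv2.resize(im,(784,588),interpolation=cv2.INTER_CUBIC))
print(telemetry.get_obs()["eef_pos"],telemetry.get_obs()["eef_rot"]);v=optics.camera_params("wrist")["view"];print(-v[:3,:3].T@v[:3,3],v[2,:3])
E
```

```text
time_s: 1.35
eef_pos: [0.3564, 0.4247, 0.4213]
eef_rot: [-0.0, 0.115, 0.993, 0.0]
wrist_force: [-0.1, -0.3, -0.5]
opening: 0.001
grasp_force: 0.0
[0.35631604 0.42476094 0.42137031] [-4.88401337e-05  1.15151204e-01  9.93347970e-01  8.96810405e-05]
[0.29101068 0.44181966 0.56355894] [-0.25378687  0.05803225  0.96551773]
```

View pics/w1.png

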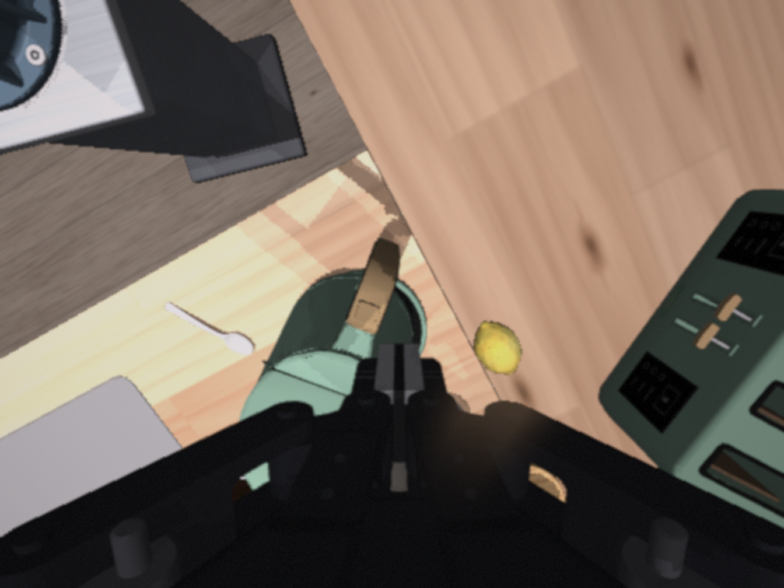

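```bash
python3 - <<'E'
from h import *
import cv2
np.set_printoptions(precision=4,suppress=True)
M=np.load("w1.npy");o=telemetry.get_obs()["eef_pos"]
print("tcp in w1(784)",proj(o,M)*1.4)
R=(366/1.4,313/1.4)
X=tri([T(103,515),S(712,138),R],["top","side",M]);print(X,proj(X,"top")-T(103,515),proj(X,"side")-S(712,138),proj(X,M)-R)
for n,p in (("top",T(103,515)),("side",S(712,138))):
    X=tri([p,R],[n,M]);print(n,X,proj(X,n)-p,proj(X,M)-R)
a=optics.camera("wrist")[160:310,150:310]
s,t=optics.camera("side"),optics.camera("top")
up=lambda i,w,h:cv2.resize(i,(w,h),interpolation=cv2.INTER_CUBIC)
def cr(im,n):
    u,v=proj(o,n).round().astype(int);print(n,proj(o,n),u-35,v-25);return up(im[v-25:v+35,u-35:u+35],350,300)
c=np.vstack([cr(s,"side"),cr(t,"top")]); cv2.imwrite("pics/chk.png",np.hstack([up(a,450,422),np.zeros((422,0,3),np.uint8)]) if 0 else np.hstack([cv2.copyMakeBorder(up(a,450,422),0,178,0,0,0),c]))
E
```

```text
tcp in w1(784) [393.2339 372.8248]
[0.3876 0.3911 0.2296] [-0.4678 -1.0266] [ 0.4744 -0.0784] [-1.6656 -0.6278]
top [0.3868 0.3915 0.2327] [-0.8342 -0.4935] [-1.6622 -0.4889]
side [0.3888 0.3918 0.2304] [0.3542 0.2808] [-0.8245  0.4355]
side [388.2351 118.997 ] 353 94
top [208.4901 310.2523] 173 285
```

View pics/chk.png

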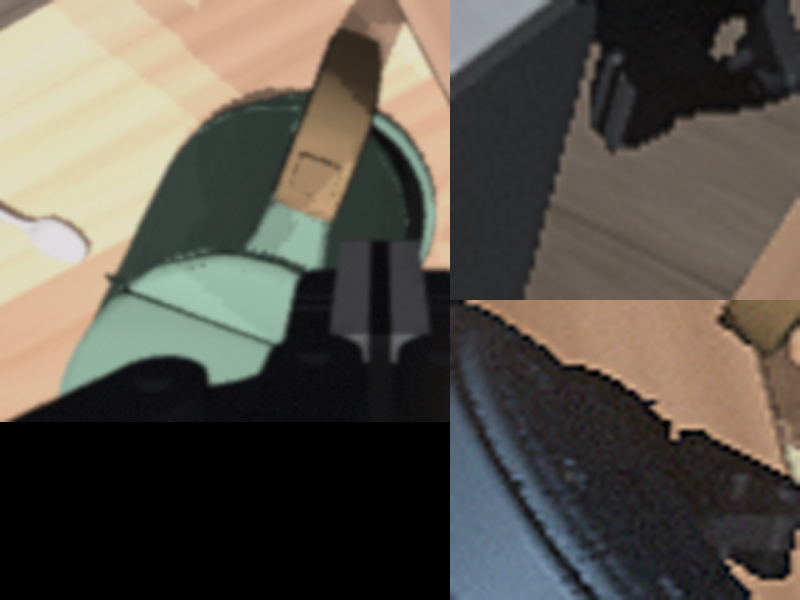

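```bash
cat >> h.py <<'E'
_P=P
def P(n): return _P(n) if isinstance(n,str) else n
W=lambda u,v:(150+u/2.8125,160+v/2.8125)
E
python3 - <<'E'
from h import *
np.set_printoptions(precision=4,suppress=True)
M=np.load("w1.npy")
print("rock outer wrist",onz(W(322,159),M,.239),"inner",onz(W(311,200),M,.239))
print("rock centre top",onz(T(103,515),"top",.239),"side",onz(S(712,138),"side",.239))
print("hinge top",onz(T(92,369),"top",.244),onz(T(243,472),"top",.244),"wrist",onz(W(110,280),M,.244),onz(W(270,345),M,.244))
print("hinge side",onz(S(603,240),"side",.244),onz(S(573,58),"side",.244))
print("handle end top",onz(T(72,560),"top",.225))
h=[onz(T(x,y),"top",.025) for x,y in[(75,370),(313,375)]];print(h)
E
```

```text
rock outer wrist [0.379  0.3993 0.239 ] inner [0.3941 0.391  0.239 ]
rock centre top [0.3865 0.3893 0.239 ] side [0.3932 0.3939 0.239 ]
hinge top [0.4733 0.3955 0.244 ] [0.4121 0.3059 0.244 ] wrist [0.4066 0.3068 0.244 ] [0.4483 0.3606 0.244 ]
hinge side [0.4806 0.4018 0.244 ] [0.4162 0.3096 0.244 ]
handle end top [0.3582 0.4093 0.225 ]
[array([0.4726, 0.4288, 0.025 ]), array([0.4684, 0.2536, 0.025 ])]
```

In the tool's units: -0.3175 m / 0.8 = -0.3969, -0.16 m / 0.8 = -0.2.

```bash
echo '[[[-0.0563, -0.04, 0], [0, 0, 0], 0], [[-0.1125, -0.08, 0], [0, 0, 0], 0], [[-0.1688, -0.12, 0], [0, 0, 0], 0], [[-0.225, -0.16, 0], [0, 0, 0], 0], [[-0.2813, -0.2, 0], [0, 0, 0], 0], [[-0.3375, -0.24, 0.0125], [0, 0, 0], 0], [[-0.3969, -0.28, 0.05], [0, 0, 0], 0], [[-0.3969, -0.28, 0.125], [0, 0, 0], 0], [[-0.3969, -0.28, 0.2], [0, 0, 0], 0], [[-0.3969, -0.28, 0.2], [0, 0, 0], 0]]' > mv.in && python3 jog.py mv.in
echo '[[[0, 0, 0], [0, 0, 0], 0], [[0, 0, 0.0125], [0, 0, 0], 0], [[0, 0, 0.025], [0, 0, 0], 0], [[0, 0, 0.0375], [0, 0, 0], 0], [[0, 0, 0.0438], [0, 0, 0], 0], [[0, 0, 0.05], [0, 0, 0], 0]]' > mv.in && python3 jog.py mv.in
python3 - <<'E'
from h import *
import cv2
print(telemetry.get_obs()["eef_pos"],telemetry.get_obs()["wrist_force"])
np.save("w2.npy",P("wrist"));w=optics.camera("wrist");s=optics.camera("side")
up=lambda i:cv2.resize(i,(400,450),interpolation=cv2.INTER_CUBIC)
cv2.imwrite("pics/c1.png",np.hstack([cv2.resize(w,(480,360)),cv2.resize(s[140:290,130:260],(312,360),interpolation=cv2.INTER_CUBIC)]))
E
```

```text
time_s: 2.8
eef_pos: [0.6112, 0.133, 0.2554]
eef_rot: [-0.006, 0.116, 0.993, -0.001]
wrist_force: [-0.8, -0.2, 0.6]
opening: 0.005
grasp_force: 0.0
time_s: 3.55
eef_pos: [0.6147, 0.1328, 0.2209]
eef_rot: [-0.0, 0.116, 0.993, 0.0]
wrist_force: [0.4, 0.1, -0.3]
opening: -0.003
grasp_force: 0.0
[0.61468243 0.13277063 0.22088912] [ 0.40522824  0.09325473 -0.31849686]
```

View pics/c1.png

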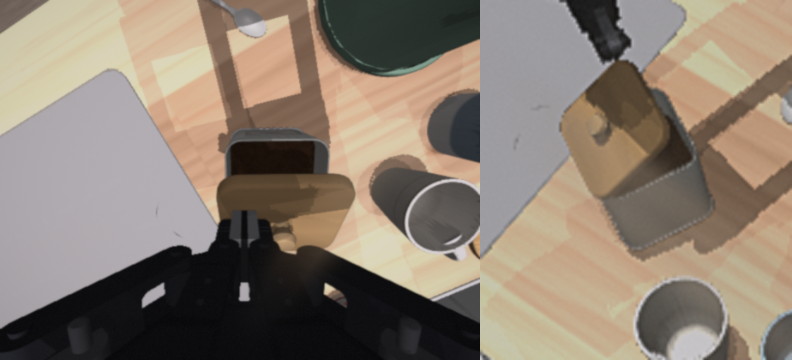

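In the tool's units: 0.04 m / 0.8 = 0.05, 0.035 m / 0.8 = 0.0438.

```bash
echo '[[[0, 0, 0.0063], [0, 0, 0], 0], [[0, 0, 0.0125], [0, 0, 0], 0], [[0, 0, 0.0188], [0, 0, 0], 0], [[0, 0, 0.025], [0, 0, 0], 0], [[0, 0, 0.0313], [0, 0, 0], 0], [[0, 0, 0.0375], [0, 0, 0], 0], [[0, 0, 0.0438], [0, 0, 0], 0], [[0, 0, 0.05], [0, 0, 0], 0]]' > mv.in && python3 jog.py mv.in
echo '[[[0, 0, 0.0063], [0, 0, 0], 0], [[0, 0, 0.0125], [0, 0, 0], 0], [[0, 0, 0.0188], [0, 0, 0], 0], [[0, 0, 0.025], [0, 0, 0], 0], [[0, 0, 0.0313], [0, 0, 0], 0], [[0, 0, 0.0375], [0, 0, 0], 0], [[0, 0, 0.0438], [0, 0, 0], 0]]' > mv.in && python3 jog.py mv.in
```

```text
time_s: 4.65
eef_pos: [0.6147, 0.1328, 0.181]
eef_rot: [0.0, 0.116, 0.993, -0.0]
wrist_force: [-0.5, 0.5, 0.9]
opening: 0.001
grasp_force: 0.1
time_s: 5.52
eef_pos: [0.6147, 0.1328, 0.146]
eef_rot: [-0.0, 0.116, 0.993, -0.0]
wrist_force: [-1.0, 0.5, 0.2]
opening: -0.002
grasp_force: 0.2
```

In the tool's units: 0.014 m / 0.8 = 0.0175, 0.013 m / 0.8 = 0.0163.

```bash
echo '[[[0, 0, 0.0038], [0, 0, 0], 0], [[0, 0, 0.0075], [0, 0, 0], 0], [[0, 0, 0.0113], [0, 0, 0], 0], [[0, 0, 0.015], [0, 0, 0], 0], [[0, 0, 0.0163], [0, 0, 0], 0], [[0, 0, 0.0175], [0, 0, 0], 0], [[0, 0, 0.0175], [0, 0, 0], 0]]' > mv.in && python3 jog.py mv.in
echo '[[[0, 0, 0.0006], [0, 0, 0], 0], [[0, 0, 0.0013], [0, 0, 0], 0], [[0, 0, 0.0013], [0, 0, 0], 0]]' > mv.in && python3 jog.py mv.in
```

```text
time_s: 6.4
eef_pos: [0.6148, 0.1328, 0.1324]
eef_rot: [0.0, 0.116, 0.993, 0.0]
wrist_force: [-0.3, 0.4, -0.1]
opening: -0.005
grasp_force: 0.0
time_s: 6.78
eef_pos: [0.6151, 0.1329, 0.1322]
eef_rot: [0.001, 0.116, 0.993, 0.0]
wrist_force: [-2.1, -0.2, 4.6]
opening: -0.0
grasp_force: 2.7
```

In the tool's units: 0.0008 m / 0.8 = 0.001, 0.0005 m / 0.8 = 0.0006.

```bash
echo '[[[0, 0, 0.0006], [0, 0, 0], 0], [[0, 0, 0.001], [0, 0, 0], 0], [[0, 0, 0.001], [0, 0, 0], 0]]' > mv.in && python3 jog.py mv.in
echo '[[[0, 0, -0.0063], [0, 0, 0], 0], [[0, 0, -0.0625], [0, 0, 0], 0], [[0, 0, -0.1375], [0, 0, 0], 0], [[0, 0, -0.2125], [0, 0, 0], 0], [[0, 0, -0.2875], [0, 0, 0], 0], [[0, 0, -0.3125], [0, 0, 0], 0], [[0, 0, -0.3125], [0, 0, 0], 0]]' > mv.in && python3 jog.py mv.in
python3 - <<'E'
from h import *
import cv2
print(telemetry.get_obs()["eef_pos"],telemetry.get_obs()["wrist_force"])
np.save("w3.npy",P("wrist"));w=optics.camera("wrist");s=optics.camera("side");cv2.imwrite("pics/w3raw.png",w);cv2.imwrite("pics/s3raw.png",s)
cv2.imwrite("pics/c2.png",np.hstack([cv2.resize(w,(480,360)),cv2.resize(s[140:290,130:260],(312,360),interpolation=cv2.INTER_CUBIC)]))
E
```

```text
time_s: 7.15
eef_pos: [0.6154, 0.1329, 0.1322]
eef_rot: [0.001, 0.116, 0.993, 0.0]
wrist_force: [-2.6, 0.1, 8.9]
opening: -0.002
grasp_force: 4.5
time_s: 8.02
eef_pos: [0.6154, 0.1328, 0.3826]
eef_rot: [0.002, 0.116, 0.993, 0.0]
wrist_force: [0.1, 0.9, -0.2]
opening: 0.004
grasp_force: 0.0
[0.61540205 0.13280992 0.38262555] [ 0.09950711  0.90015942 -0.18612081]
```

View pics/c2.png

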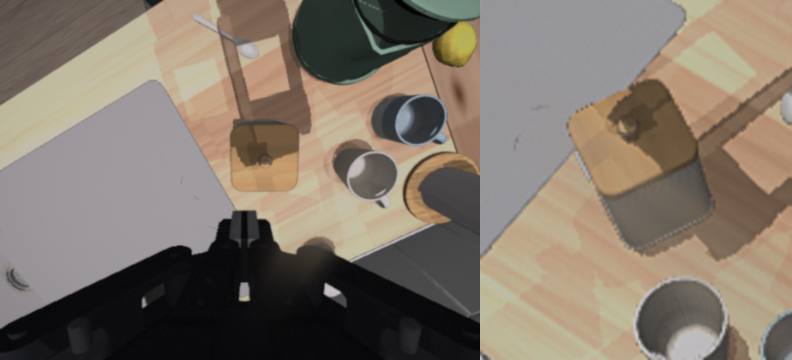

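In the tool's units: 0.157 m / 0.8 = 0.1963, 0.05 m / 0.8 = 0.0625.

```bash
echo '[[[0.0438, 0.0375, 0], [0, 0, 0], 0], [[0.0938, 0.0875, 0], [0, 0, 0], 0], [[0.1438, 0.1375, 0], [0, 0, 0], 0], [[0.1963, 0.1875, 0], [0, 0, 0], 0], [[0.1963, 0.1875, 0.0188], [0, 0, 0], 0], [[0.1963, 0.1875, 0.0438], [0, 0, 0], 0], [[0.1963, 0.1875, 0.0625], [0, 0, 0], 0], [[0.1963, 0.1875, 0.0688], [0, 0, 0], 0], [[0.1963, 0.1875, 0.075], [0, 0, 0], 0], [[0.1963, 0.1875, 0.075], [0, 0, 0], 0]]' > mv.in && python3 jog.py mv.in
python3 - <<'E'
from h import *
import cv2
print(telemetry.get_obs()["eef_pos"],telemetry.get_obs()["wrist_force"])
np.save("w4.npy",P("wrist"));w=optics.camera("wrist");s=optics.camera("side");cv2.imwrite("pics/w4raw.png",w)
cv2.imwrite("pics/k1.png",np.hstack([cv2.resize(w,(480,360)),cv2.resize(s[110:260,245:375],(312,360),interpolation=cv2.INTER_CUBIC)]))
E
```

```text
time_s: 9.38
eef_pos: [0.4968, 0.3147, 0.3205]
eef_rot: [0.0, 0.116, 0.993, 0.0]
wrist_force: [0.3, -0.5, 0.1]
opening: -0.002
grasp_force: 0.0
[0.49677438 0.31469474 0.32047439] [ 0.27599708 -0.51218919  0.05652586]
```

View pics/k1.png

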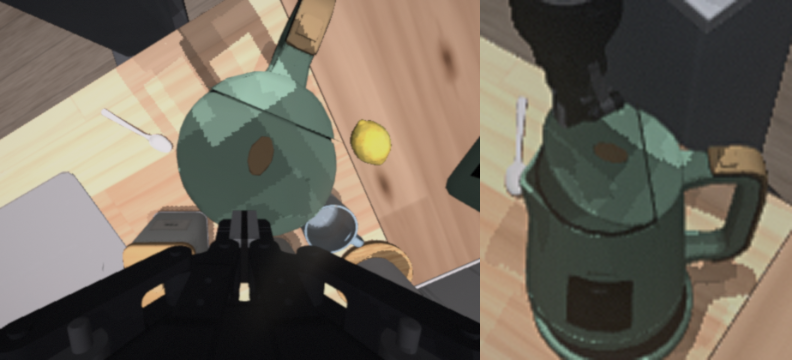

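In the tool's units: 0.04 m / 0.8 = 0.05, 0.035 m / 0.8 = 0.0438.

```bash
echo '[[[0, 0, 0.0063], [0, 0, 0], 0], [[0, 0, 0.0125], [0, 0, 0], 0], [[0, 0, 0.0188], [0, 0, 0], 0], [[0, 0, 0.025], [0, 0, 0], 0], [[0, 0, 0.0313], [0, 0, 0], 0], [[0, 0, 0.0375], [0, 0, 0], 0], [[0, 0, 0.0438], [0, 0, 0], 0], [[0, 0, 0.05], [0, 0, 0], 0]]' > mv.in && python3 jog.py mv.in
python3 - <<'E'
from h import *
M=np.load("w4.npy");k=560/480
for p in((212,90),(333,138)):print(onz((p[0]*k,p[1]*k),M,.244))
M=np.load("w3.npy");print("knob",onz((265*k,158*k),M,.152))
E
```

```text
time_s: 10.48
eef_pos: [0.4966, 0.315, 0.2803]
eef_rot: [0.0, 0.116, 0.993, 0.0]
wrist_force: [-0.7, 0.6, 0.4]
opening: -0.001
grasp_force: 0.3
[0.41337221 0.31112291 0.244     ]
[0.47174046 0.3969049  0.244     ]
knob [0.62531001 0.16344642 0.152     ]
```

In the tool's units: 0.029 m / 0.8 = 0.0363, 0.027 m / 0.8 = 0.0338.

```bash
echo '[[[0, 0, 0.005], [0, 0, 0], 0], [[0, 0, 0.01], [0, 0, 0], 0], [[0, 0, 0.015], [0, 0, 0], 0], [[0, 0, 0.02], [0, 0, 0], 0], [[0, 0, 0.025], [0, 0, 0], 0], [[0, 0, 0.03], [0, 0, 0], 0], [[0, 0, 0.0338], [0, 0, 0], 0], [[0, 0, 0.0363], [0, 0, 0], 0]]' > mv.in && python3 jog.py mv.in
echo '[[[0, 0, 0.0013], [0, 0, 0], 0], [[0, 0, 0.0025], [0, 0, 0], 0], [[0, 0, 0.0038], [0, 0, 0], 0], [[0, 0, 0.0038], [0, 0, 0], 0]]' > mv.in && python3 jog.py mv.in
```

```text
time_s: 11.48
eef_pos: [0.4965, 0.3149, 0.2512]
eef_rot: [-0.0, 0.116, 0.993, -0.0]
wrist_force: [-0.5, -0.6, -0.3]
opening: 0.004
grasp_force: 0.2
time_s: 11.98
eef_pos: [0.4965, 0.315, 0.2484]
eef_rot: [-0.0, 0.116, 0.993, 0.0]
wrist_force: [0.6, -0.4, 0.3]
opening: 0.0
grasp_force: 0.0
```

In the tool's units: 0.0015 m / 0.8 = 0.0019, 0.001 m / 0.8 = 0.0013.

```bash
echo '[[[0, 0, 0.0006], [0, 0, 0], 0], [[0, 0, 0.0013], [0, 0, 0], 0], [[0, 0, 0.0019], [0, 0, 0], 0], [[0, 0, 0.0019], [0, 0, 0], 0]]' > mv.in && python3 jog.py mv.in
```

```text
time_s: 12.48
eef_pos: [0.4965, 0.315, 0.2469]
eef_rot: [-0.0, 0.116, 0.993, -0.0]
wrist_force: [0.1, -0.0, -0.5]
opening: 0.0
grasp_force: 0.0
```

In the tool's units: 0.0015 m / 0.8 = 0.0019, 0.001 m / 0.8 = 0.0013.

```bash
echo '[[[0, 0, 0.0006], [0, 0, 0], 0], [[0, 0, 0.0013], [0, 0, 0], 0], [[0, 0, 0.0019], [0, 0, 0], 0], [[0, 0, 0.0019], [0, 0, 0], 0]]' > mv.in && python3 jog.py mv.in
```

```text
time_s: 12.98
eef_pos: [0.4965, 0.315, 0.2454]
eef_rot: [-0.0, 0.116, 0.993, 0.0]
wrist_force: [-0.4, -0.1, 0.3]
opening: -0.001
grasp_force: 0.0
```

In the tool's units: 0.001 m / 0.8 = 0.0013, 0.0005 m / 0.8 = 0.0006.

```bash
echo '[[[0, 0, 0.0006], [0, 0, 0], 0], [[0, 0, 0.0013], [0, 0, 0], 0], [[0, 0, 0.0013], [0, 0, 0], 0]]' > mv.in && python3 jog.py mv.in; echo '[[[0, 0, 0.0006], [0, 0, 0], 0], [[0, 0, 0.0013], [0, 0, 0], 0], [[0, 0, 0.0013], [0, 0, 0], 0]]' > mv.in && python3 jog.py mv.in
```

```text
time_s: 13.35
eef_pos: [0.4965, 0.315, 0.2444]
eef_rot: [-0.0, 0.116, 0.993, -0.0]
wrist_force: [-0.2, -0.7, 0.2]
opening: -0.003
grasp_force: 0.1
time_s: 13.72
eef_pos: [0.4965, 0.315, 0.2435]
eef_rot: [-0.0, 0.116, 0.993, 0.0]
wrist_force: [-0.2, -0.2, 1.5]
opening: 0.004
grasp_force: 0.4
```

In the tool's units: 0.0008 m / 0.8 = 0.001, 0.0005 m / 0.8 = 0.0006.

```bash
echo '[[[0, 0, 0.0006], [0, 0, 0], 0], [[0, 0, 0.001], [0, 0, 0], 0], [[0, 0, 0.001], [0, 0, 0], 0]]' > mv.in && python3 jog.py mv.in; echo '[[[0, 0, 0.0004], [0, 0, 0], 0], [[0, 0, 0.0006], [0, 0, 0], 0], [[0, 0, 0.0006], [0, 0, 0], 0]]' > mv.in && python3 jog.py mv.in
```

```text
time_s: 14.1
eef_pos: [0.4966, 0.315, 0.2434]
eef_rot: [0.0, 0.116, 0.993, 0.0]
wrist_force: [-2.5, -0.6, 5.4]
opening: 0.003
grasp_force: 2.6
time_s: 14.48
eef_pos: [0.4966, 0.3151, 0.2433]
eef_rot: [0.0, 0.116, 0.993, 0.0]
wrist_force: [-2.9, -1.2, 7.3]
opening: -0.002
grasp_force: 3.6
```

In the tool's units: 0.1383 m / 0.8 = 0.1729, 0.0534 m / 0.8 = 0.0668, 0.25 rad / 2 = 0.125.

```bash
echo '[[[0, 0, -0.0063], [0, 0, 0], 0], [[0, 0, -0.0375], [0, 0, 0], 0], [[0.0375, 0.015, -0.05], [0, 0, 0.05], 0], [[0.0813, 0.0313, -0.05], [0, 0, 0.125], 0], [[0.1313, 0.05, -0.05], [0, 0, 0.184], 0], [[0.1729, 0.0668, -0.05], [0, 0, 0.184], 0], [[0.1729, 0.0668, -0.0375], [0, 0, 0.184], 0], [[0.1729, 0.0668, -0.0175], [0, 0, 0.184], 0], [[0.1729, 0.0668, -0.0175], [0, 0, 0.184], 0]]' > mv.in && python3 jog.py mv.in
python3 - <<'E'
from h import *
import cv2
o=telemetry.get_obs();print(o["eef_pos"],o["eef_rot"])
M=P("wrist");np.save("w5.npy",M);w=optics.camera("wrist");s=optics.camera("side");t=optics.camera("top")
for n,i in(("w5",w),("s5",s),("t5",t)):cv2.imwrite(f"pics/{n}raw.png",i)
u,v=proj(o["eef_pos"],M);print("tcp",u,v,optics.camera_params("wrist")["fovy"],proj(o["eef_pos"],"side"))
a=cv2.resize(w[150:300,200:360],(480,450),interpolation=cv2.INTER_CUBIC)
b=cv2.resize(s[120:228,300:376],(317,450),interpolation=cv2.INTER_CUBIC)
cv2.imwrite("pics/r1.png",np.hstack([a,b]))
E
```

```text
time_s: 15.6
eef_pos: [0.3741, 0.3975, 0.2537]
eef_rot: [-0.001, 0.296, 0.955, -0.002]
wrist_force: [0.5, 0.6, -0.3]
opening: 0.0
grasp_force: 0.0
[0.37406822 0.39750063 0.25369023] [-0.00121738  0.29647538  0.95503813 -0.00174366]
tcp 282.2650201243467 267.3611794748623 67.72064925111302 [356.25063286 168.21994478]
```

View pics/r1.png

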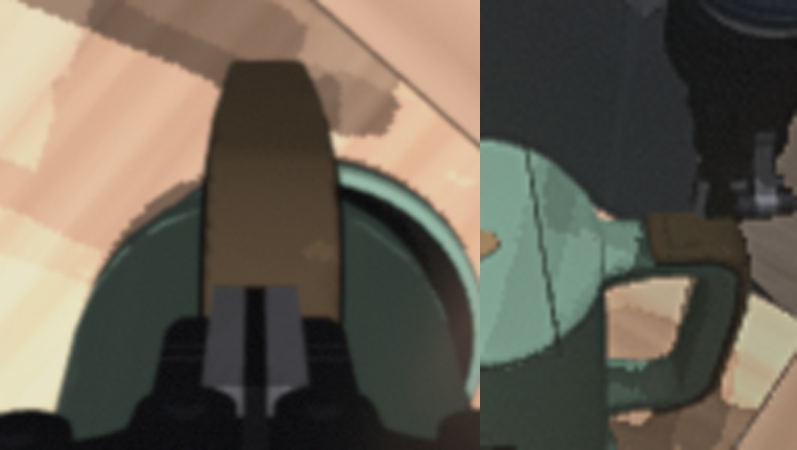

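In the tool's units: 0.013 m / 0.8 = 0.0163, 0.0015 m / 0.8 = 0.0019.

```bash
echo '[[[0.0025, 0.0019, 0], [0, 0, 0], 0], [[0.0025, 0.0019, 0.0025], [0, 0, 0], 0], [[0.0025, 0.0019, 0.0063], [0, 0, 0], 0], [[0.0025, 0.0019, 0.01], [0, 0, 0], 0], [[0.0025, 0.0019, 0.0125], [0, 0, 0], 0], [[0.0025, 0.0019, 0.015], [0, 0, 0], 0], [[0.0025, 0.0019, 0.0163], [0, 0, 0], 0], [[0.0025, 0.0019, 0.0163], [0, 0, 0], 0]]' > mv.in && python3 jog.py mv.in; echo '[[[0, 0, 0.0006], [0, 0, 0], 0], [[0, 0, 0.0013], [0, 0, 0], 0], [[0, 0, 0.0013], [0, 0, 0], 0]]' > mv.in && python3 jog.py mv.in;echo '[[[0, 0, 0.0006], [0, 0, 0], 0], [[0, 0, 0.0013], [0, 0, 0], 0], [[0, 0, 0.0013], [0, 0, 0], 0]]' > mv.in && python3 jog.py mv.in
```

```text
time_s: 16.75
eef_pos: [0.3735, 0.4012, 0.2431]
eef_rot: [-0.0, 0.296, 0.955, -0.0]
wrist_force: [0.4, -0.6, 0.6]
opening: 0.001
grasp_force: 0.0
time_s: 17.12
eef_pos: [0.3735, 0.4012, 0.2422]
eef_rot: [-0.0, 0.296, 0.955, -0.0]
wrist_force: [-0.1, -0.4, -0.8]
opening: 0.001
grasp_force: 0.0
time_s: 17.5
eef_pos: [0.3734, 0.4012, 0.2411]
eef_rot: [-0.0, 0.296, 0.955, -0.0]
wrist_force: [0.1, -0.5, 0.3]
opening: 0.002
grasp_force: 0.0
```

In the tool's units: -0.001 m / 0.8 = -0.0013, -0.0005 m / 0.8 = -0.0006.

```bash
echo '[[[-0.0004, -0.0013, 0.0006], [0, 0, 0], 0], [[-0.0006, -0.0013, 0.0013], [0, 0, 0], 0], [[-0.0006, -0.0013, 0.0013], [0, 0, 0], 0]]' > mv.in && python3 jog.py mv.in; for i in 1 2; do echo '[[[0, 0, 0.0006], [0, 0, 0], 0], [[0, 0, 0.0013], [0, 0, 0], 0], [[0, 0, 0.0013], [0, 0, 0], 0]]' > mv.in && python3 jog.py mv.in;done
```

```text
time_s: 17.88
eef_pos: [0.3733, 0.4, 0.2401]
eef_rot: [-0.0, 0.296, 0.955, -0.0]
wrist_force: [-0.3, 0.0, -0.4]
opening: -0.001
grasp_force: 0.0
time_s: 18.25
eef_pos: [0.3733, 0.4001, 0.2391]
eef_rot: [-0.0, 0.296, 0.955, -0.0]
wrist_force: [-0.4, 0.3, 0.2]
opening: 0.002
grasp_force: 0.0
time_s: 18.62
eef_pos: [0.3733, 0.4001, 0.2382]
eef_rot: [-0.0, 0.296, 0.955, 0.0]
wrist_force: [-0.2, 1.1, 0.5]
opening: -0.002
grasp_force: 0.3
```

Contact is just beginning at the expected height.

In the tool's units: 0.0006 m / 0.8 = 0.0008, 0.0003 m / 0.8 = 0.0004.

```bash
for i in 1 2 3; do echo '[[[0, 0, 0.0004], [0, 0, 0], 0], [[0, 0, 0.0008], [0, 0, 0], 0], [[0, 0, 0.0008], [0, 0, 0], 0]]' > mv.in && python3 jog.py mv.in;done
```

```text
time_s: 19.0
eef_pos: [0.3733, 0.4001, 0.2376]
eef_rot: [0.0, 0.296, 0.955, 0.0]
wrist_force: [-0.1, -0.3, 0.6]
opening: -0.0
grasp_force: 0.3
time_s: 19.38
eef_pos: [0.3733, 0.4001, 0.237]
eef_rot: [0.0, 0.296, 0.955, -0.0]
wrist_force: [-0.1, -0.0, 0.8]
opening: 0.004
grasp_force: 0.2
time_s: 19.75
eef_pos: [0.3734, 0.4001, 0.2366]
eef_rot: [0.0, 0.296, 0.955, 0.0]
wrist_force: [-0.9, -0.4, 2.5]
opening: 0.001
grasp_force: 0.9
```

In the tool's units: 0.0006 m / 0.8 = 0.0008, 0.0003 m / 0.8 = 0.0004.

```bash
for i in 1 2; do echo '[[[0, 0, 0.0004], [0, 0, 0], 0], [[0, 0, 0.0008], [0, 0, 0], 0], [[0, 0, 0.0008], [0, 0, 0], 0], [[0, 0, 0.0008], [0, 0, 0], 0]]' > mv.in && python3 jog.py mv.in;done
```

```text
time_s: 20.25
eef_pos: [0.3734, 0.4002, 0.2363]
eef_rot: [0.0, 0.296, 0.955, 0.0]
wrist_force: [-2.0, -0.4, 5.0]
opening: -0.004
grasp_force: 2.7
time_s: 20.75
eef_pos: [0.3735, 0.4002, 0.2362]
eef_rot: [0.0, 0.296, 0.955, 0.0]
wrist_force: [-4.2, -0.7, 8.3]
opening: -0.001
grasp_force: 3.9
```

In the tool's units: -0.14 m / 0.8 = -0.175, -0.09 m / 0.8 = -0.1125.

```bash
echo '[[[0, 0, -0.0038], [0, 0, 0], 0], [[0, 0, -0.0375], [0, 0, 0], 0], [[0, 0, -0.1125], [0, 0, 0], 0], [[0, 0, -0.175], [0, 0, 0], 0], [[0, 0, -0.175], [0, 0, 0], 0], [[0, 0, -0.175], [0, 0, 0], 0]]' > mv.in && python3 jog.py mv.in
python3 - <<'E'
from h import *
import cv2
# numeric check: did kettle/caddy/others shift between s3 and now (side view, below lids)?
s=cv2.cvtColor(optics.camera("side"),6);a=cv2.imread("pics/s3raw.png",0)
for n,(x,y,w,h) in dict(kettlebody=(265,205,70,60),caddy=(165,160,65,90),mugs=(190,250,100,75),lemon=(315,275,35,40)).items():
    r=cv2.matchTemplate(s[y-8:y+h+8,x-8:x+w+8],a[y:y+h,x:x+w],cv2.TM_CCOEFF_NORMED);_,m,_,l=cv2.minMaxLoc(r);print(n,round(m,3),l[0]-8,l[1]-8)
E
```

```text
time_s: 21.5
eef_pos: [0.3732, 0.3999, 0.3742]
eef_rot: [-0.0, 0.296, 0.955, -0.0]
wrist_force: [0.2, 0.2, -0.5]
opening: -0.004
grasp_force: 0.0
kettlebody 0.961 0 0
caddy 0.639 0 0
mugs 0.997 0 0
lemon 0.983 0 0
```

```bash
python3 -c "
from bench import ctrl, optics, telemetry, job
print(job.hand_in())"
```

```text
the job is handed in; nothing more can be done
None
```

I pushed the caddy lid shut, then the kettle lid, then pressed the rocker's outer end down to its stop, and handed the job in at about 21.5 s. The highest force I read was about 9 N, and camera checks showed no shift in the kettle, caddy, mugs or lemon (the caddy match was weak, and I did not check the teaspoon). I judged the kettle lid and the switch from finger height and force, not from a final picture.

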